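# Turn over the pan lid against the lid rest and cover the pan

## Task

The steel lid has been left upside down, on its knob, beside the sloping lid rest. Tip it up on its long edge until it leans on the rest by itself and let go of it; then take it by its knob, lower it over gently without letting it fall, and put it on the steel pan, knob up and fully seated. Leave the pan and the things around where they are.

Things in the scene. Friction and masses are not known exactly. Their poses are not given: they have to be found in the camera images.
- lid_rest: fixed stand of bare sheet steel, 220 mm wide, 115 mm high, whose plain front face leans back 10 degrees from vertical. Origin: middle of the line where the front face meets the table. x is level and points from the face backwards (away from the lid), y along the face, z up. Base and braces behind the face reach to x = +90 mm
- lid_centre (a point): centre of the inner face of the lid, a steel plate 134 mm (its x) by 174 mm (its y) by 5 mm, 0.25 to 0.5 kg. z points out of the outer face (at z = +5 mm), along the knob. Inside is a rectangular lip, 102 mm (x) by 142 mm (y), 3 mm thick, 10 mm high (z = -10 to 0). It starts upside down, z down, tipped 33 degrees, resting on the knob's rim and its low long edge
- low_edge (a point): middle of the lid's long edge at x = -67 mm (same axes). At the start it lies on the table 2 to 20 mm in front of the lid rest, nearly parallel to it. When the lid leans on the rest it stands on this edge, inner side to the rest, knob facing away from the rest and slightly upward
- raised_edge (a point): middle of the lid's opposite long edge at x = +67 mm (same axes). At the start it is raised about 70 mm, with open space beneath on the side away from the rest
- knob (a point): middle of the round black knob, on the lid's z axis 28 mm from lid_centre; same axes. The knob is 25 mm across and 26 mm long, on a neck 19 mm across and 10 mm high; its end is 41 mm from lid_centre. Held by both sides with the fingers closing along the lid's y, the lid can pivot between them
- pan: loose open steel pan 65 mm high, 0.9 kg, rim 136 mm (its x) by 176 mm (its y), mouth 112 by 152 mm. Origin: centre of its underside, z up. With the lid seated the lip is inside the mouth with 5 mm to spare on each side, long side along long side (either way round), and lid_centre is 65 mm above the origin. A ring 22 mm high and a small weight lie in it
- label_roll_mid (a point): roll of white labels, 68 mm across, 38 mm high, bystander; centre, half-way up
- sample_jar_mid (a point): small white-lidded sample jar, 52 mm across, 62 mm high, bystander; centre, half-way up

How it is judged (in metres and radians):
On the way:
1. the lid stands on its long edge and leans on the lid rest by itself, touched by no part of the robot (contact force between lid and lid_rest above 0.05 N and angle between lid_centre's own z axis and vertical between 1.2 and 1.57 rad and contact force between lid and the arm below 0.05 N and contact force between lid and the fingers below 0.05 N), for 0.2 s.
At the end, for the whole second after the job is handed in: the lid lies level (within 0.06 rad) on the pan, knob up, its lip inside the mouth (lid_centre within 8 mm of the pan's middle each way and 62 to 68.5 mm above its underside, sides parallel within 0.1 rad), released and at rest (angle between each of lid_centre, pan's own z axis and vertical below 0.06 rad and x of lid_centre in the frame of pan between -0.008 and 0.008 m and y of lid_centre in the frame of pan between -0.008 and 0.008 m and z of lid_centre in the frame of pan between 0.062 and 0.0685 m and angle between the x axis of lid_centre and the x axis of pan, either way round below 0.1 rad and linear speed of lid below 0.02 m/s); the robot touches nothing.
It fails at once if the lid is let fall over instead of being lowered (it turns faster than 10 rad/s) (angular speed of lid above 10 rad/s).
It fails at once if the pan is shoved more than 40 mm (distance of pan from where it was at the start of the episode above 0.04 m).
It fails at once if the label roll or the sample jar is moved more than 30 mm (distance of any of label_roll_mid, sample_jar_mid from where it was at the start of the episode above 0.03 m).
It also fails if it takes over 72 s, if anything falls off the work surface, if the arm or the gripper's body presses on something with over 40 N, if the wrist force passes 120 N, or if a joint passes its speed limit or range.

## Robot

A 6-joint arm with a two-finger parallel gripper is mounted at the origin on a cart in front of the work surface, level with it; the furniture and walls round the work are solid. World frame = base frame: x ahead of the robot, y to its left, z up, the work surface at z = 0. Lengths are in mm, angles in rad, forces in N, time in s.
With the tool pointing down it reaches from about 400 to 925 mm from the base axis. Payload 12.5 kg.
Tool frame: the origin (TCP) lies at the very end of the fingers, on their centre line; the grasp point (between the pads) lies 19 mm behind it (env.tcp_to_grasp is the distance from the TCP to the grasp point, in mm); z points along the fingers, x is the direction in which the jaws open and shut, and the axes are right-handed (so a half turn about z gives the same grasp; the last joint's range is limited). The gripper opens to 95 mm and grips with 3 to 60 N. Pads are 20 mm wide; open, the fingers measure 119 mm over their backs; the gripper's body (75 mm by 180 mm) begins 59 mm behind the grasp point.
Start: joints at [1.039, 0.491, 1.559, -0, 1.092, -0.106], TCP at [258.142, 569.218, 214.661] pointing down, gripper open.
Joint ranges: [-3.1, 3.1], [-0.84, 2.19], [0.05, 2.79], [-1.13, 4.28], [0.06, 2.93], [-2.69, 2.69]. Speed limits (rad/s): [2.22, 2.22, 2.79, 3.14, 3.14, 3.14].

## Interface

Orientations are given as [roll, pitch, yaw] about the fixed x, y, z axes, in that order (R = Rz(yaw) Ry(pitch) Rx(roll)).
In Python, from cell import env, vision, job gives the robot as it stands.
- The arm moves only by the shell command python3 -m pendant 'ROWS' [OPENING]. ROWS is JSON, a list of rows, each a list of 4 numbers: the shift along the tool's x, y, z in mm, then the turn about the tool's z in degrees. In form: [[tx, ty, tz, turn], ...]. A call has 1 to 8 rows; each row is the pose to reach, as a shift and turn from the pose measured when the call began, along the tool's axes at that moment; what a row does not reach only later rows make up. A row lasts 1/8 s, in which the tool goes at most 62.5 mm and 10.7 degrees, less where a joint would pass 70% of its speed; a pose out of reach is approached as far as the arm can. A call with a gripper value outside its range is refused whole. OPENING is the closure, from 0 (fully open) to 1 (shut), set as the call begins (- or left out, the last holds). The fingers move at their own pace and stop on an object; the grip force is fixed at half the most. Time passes only in rows, so rows that repeat a pose let the fingers close. It gives the time, the measured TCP pose, the force and the opening at its end, in the units of the state.
- env.state(): the state, without advancing time (a new reading comes with each control period).
- vision.read_camera(name): name is "scene" or "top"; returns a dict with "pixels" (384x512x3 uint8, red, green, blue), "intrinsics" (3x3 intrinsics, pixels), "k1" (the pictures are not rectified: a ray, as slopes to the right and down, at radius r is drawn at 1 + k1 r^2 times it, then the intrinsics apply), "R" (3x3) and "t" (3): a world point X has camera coordinates R X + t. Camera axes: x right, y down, z forward; pixel columns grow to the right and rows downward; lengths in mm; the calibration is good to about 2 mm. A picture is of the moment at which its call begins. There is no depth.
- job.job_done(): hands the job in, once; it reports no verdict.
Trained networks look in a picture, given as the dict that the camera call returned (one of the last four; its "shot" number tells which), for a name from the list of things; names that differ only in an ending like _2 or _b are one class to them, and where a whole thing is asked for, a point or a joint stands for the part that bears it (a point fixed in the world has none). Each returns a list of dicts, best first, with "confidence" (0 to 1); they miss things now and then, are a little off and sometimes report something else, mostly with a low value. They report only what shows in the picture. A call takes as long as a camera call.
- vision.find_in(picture, query): "at" ([x, y, z] in mm, in the coordinates of the camera as it stood for that picture, good to about 4 mm: the middle of the surface that is visible of it).
- vision.regions_of(picture, query): "pixels" (384x512 bool, what is visible of it).
The state is a dict: "t": time; "joints": joint angles; "qvel": joint speeds; "tau": joint torques, N m; "eef_pos": TCP position; "tcp_rot": TCP orientation; "ft_force": force on the tool from outside, world axes, zero at the start; "moment": the same for the moment, N m; "opening": opening from 0.0 (shut) to 1.0 (fully open).
Only numpy, scipy, OpenCV 4.12 (cv2) and the standard library are available. Lean on these libraries where they do the work, as an engineer would, in place of code of your own. Each camera call takes 0.05 s, during which the arm holds its last target.

## Working session

There is one attempt and no reset: what is moved stays moved. The work goes in short steps, Python scripts to look and compute and a shell command to move; the robot and the scene stay as the last step left them, time stands still between calls to the robot, and variables do not carry over. Pictures are saved under pics/ and viewed, and the job is handed in when it is done.

```bash
ls; mkdir -p pics; cat > h.py <<'E'
import numpy as np, cv2
from cell import env, vision, job
def shot(name, fn=None):
    p=vision.read_camera(name)
    if fn: cv2.imwrite('pics/'+fn, cv2.resize(p['pixels'][:,:,::-1],None,fx=1.5,fy=1.5,interpolation=cv2.INTER_CUBIC))
    return p
def w(p,a):
    return np.array(p['R']).T@(np.array(a)-np.array(p['t']))
def proj(p,X):
    c=np.array(p['R'])@np.array(X,float)+np.array(p['t']); s=c[:2]/c[2]; s=s*(1+p['k1']*(s@s))
    K=np.array(p['intrinsics']); return K[:2,:2]@s+K[:2,2]
def pix(p,uv,z):
    K=np.array(p['intrinsics'],float)
    u=cv2.undistortPoints(np.array([[uv]],float),K,np.array([p['k1'],0,0,0.]))[0,0]
    R=np.array(p['R']);t=np.array(p['t']);C=-R.T@t
    d=R.T@np.array([u[0],u[1],1]); return C+d*(z-C[2])/d[2]
E
python3 - <<'E'
from h import *
s=env.state(); print(s)
for n in ('scene','top'):
    p=shot(n,n+'0.png'); print(n,p['shot'],w(p,[0,0,0]),p['k1'],p['intrinsics'])
    for q in ['lid_rest','lid_centre','low_edge','raised_edge','knob','pan','label_roll_mid','sample_jar_mid']:
        r=vision.find_in(p,q)
        print(q,[(round(d['confidence'],2),w(p,d['at']).round(0)) for d in r[:3]])
E
```

```text
pics
{'t': 0.0, 'joints': array([ 1.03940177e+00,  4.91545568e-01,  1.55944093e+00, -2.70473521e-05,
        1.09166935e+00, -1.05605499e-01]), 'qvel': array([-7.15360990e-04,  1.39861509e-05,  3.78251817e-04,  6.57054701e-04,
       -1.12835604e-03,  1.68942207e-04]), 'tau': array([ 3.25942392e-05, -6.12653518e+01, -2.58174241e+01,  6.92112115e-02,
        4.82312625e-02, -1.60038308e-04]), 'eef_pos': array([258.0196581 , 568.99942623, 214.07336787]), 'tcp_rot': array([-3.14150444e+00,  1.05979861e-03,  1.14501980e+00]), 'ft_force': array([-0.90129006,  0.41356672,  0.09331448]), 'moment': array([0.05191636, 0.00570381, 0.01822136]), 'opening': 0.9989481346694644}
scene 1 [  -4.29346819 -359.33146786  620.62849534] -0.04091216789705723 [[355.12522468   0.         254.48913744]
 [  0.         355.12522468 187.53079219]
 [  0.           0.           1.        ]]
lid_rest [(0.79, array([492.,  83.,   3.]))]
lid_centre [(0.75, array([486., 201.,  47.]))]
low_edge [(0.95, array([480., 197.,  50.]))]
raised_edge [(0.72, array([487., 199.,  50.]))]
knob [(0.59, array([482., 200.,  45.]))]
pan [(0.92, array([ 503., -244.,   30.]))]
label_roll_mid [(0.57, array([748., -14.,  33.])), (0.29, array([485., 203.,  48.]))]
sample_jar_mid [(0.96, array([458., 428.,  41.])), (0.29, array([486., 199.,  51.]))]
top 2 [ 468.4877743    84.86437323 1413.01816353] -0.02199351174186535 [[397.54356901   0.         256.29899702]
 [  0.         397.54356901 193.00028353]
 [  0.           0.           1.        ]]
lid_rest [(0.6, array([511.,  77.,   5.]))]
lid_centre [(0.68, array([502., 194.,  45.]))]
low_edge [(0.9, array([502., 195.,  44.]))]
raised_edge [(0.61, array([504., 191.,  41.]))]
knob [(0.73, array([501., 190.,  44.]))]
pan [(0.92, array([ 497., -256.,    8.]))]
label_roll_mid [(0.61, array([758., -11.,  39.]))]
sample_jar_mid [(0.82, array([473., 445.,  59.]))]
```

View pics/scene0.png

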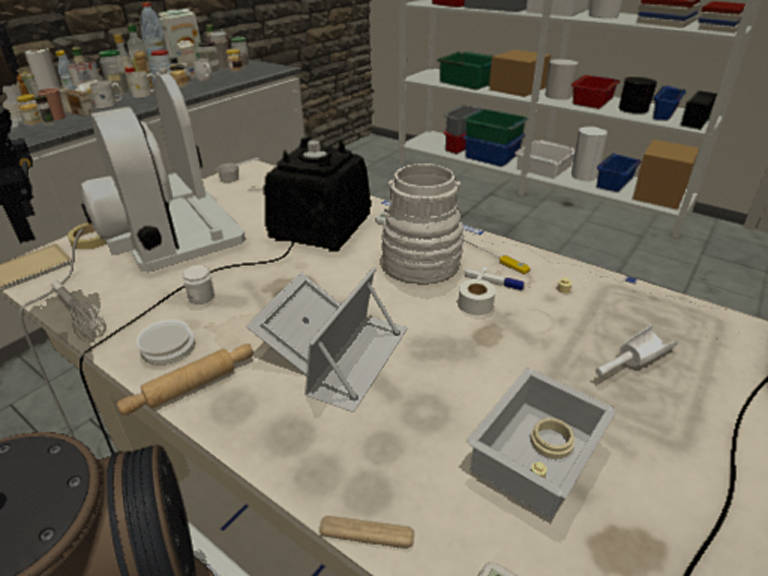

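View pics/top0.png

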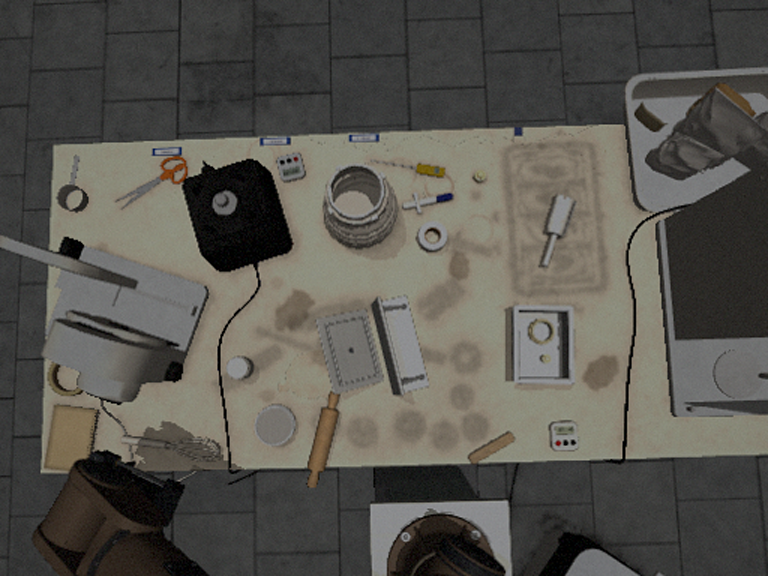

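```bash
python3 - <<'E'
from h import *
p=shot('top')
c=p['pixels'][190:275,200:300][:,:,::-1]
cv2.imwrite('pics/topz.png',cv2.resize(c,None,fx=7,fy=7,interpolation=cv2.INTER_CUBIC))
c=p['pixels'][195:270,330:395][:,:,::-1]
cv2.imwrite('pics/panz.png',cv2.resize(c,None,fx=7,fy=7,interpolation=cv2.INTER_CUBIC))
p=shot('scene')
c=p['pixels'][175:275,155:280][:,:,::-1]
cv2.imwrite('pics/scz.png',cv2.resize(c,None,fx=6,fy=6,interpolation=cv2.INTER_CUBIC))
E
```

```text
(no output)
```

View pics/topz.png

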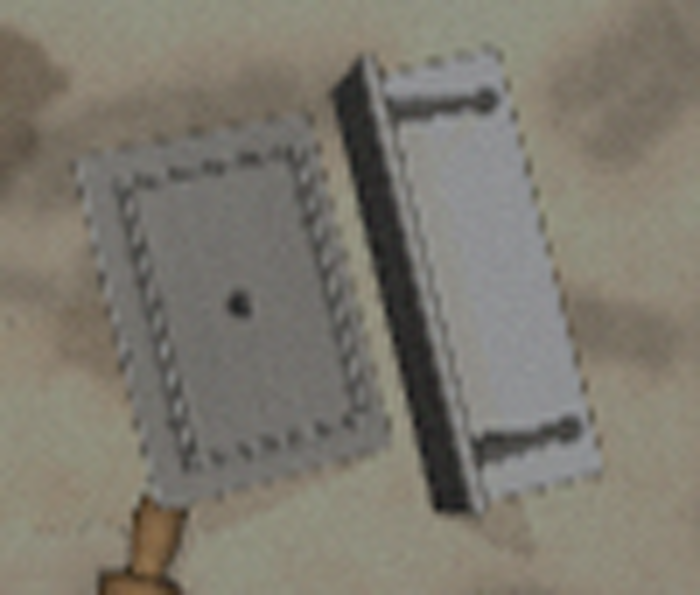

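View pics/panz.png

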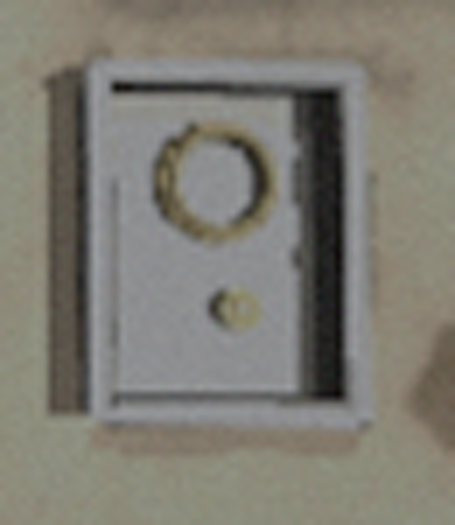

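View pics/scz.png

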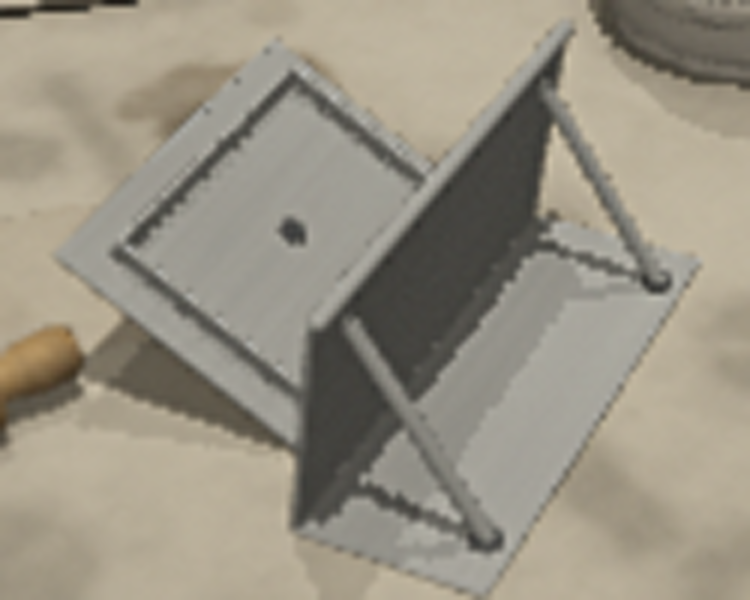

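```bash
python3 - <<'E'
from h import *
p=shot('top')
f=lambda U,V,ox,oy,s=7:((U+.5)/s-.5+ox,(V+.5)/s-.5+oy)
T=lambda U,V,z:pix(p,f(U,V,200,190),z)
rt,rb,lt,lb=T(78,160,77),T(155,505,77),T(312,118,4.2),T(388,447,4.2)
for n,a in zip(['raised far','raised near','low far','low near'],[rt,rb,lt,lb]): print(n,a.round(1))
print('len',np.linalg.norm(rt-rb),np.linalg.norm(lt-lb),np.linalg.norm(rt-lt),np.linalg.norm(rb-lb))
a,b=T(335,100,0),T(435,512,0); print('rest base',a.round(1),b.round(1),np.linalg.norm(a-b))
a2,b2=T(370,58,115),T(480,512,115); print('rest top',a2.round(1),b2.round(1),np.linalg.norm(a2-b2))
for nm,x,y in(('rest',*(b-a)[:2]),('top',*(b2-a2)[:2]),('low',*(lb-lt)[:2]),('raised',*(rb-rt)[:2])): print(nm,np.degrees(np.arctan2(y,x)))
P=lambda U,V,z:pix(p,f(U,V,330,195),z)
c=[P(88,58,65),P(368,60,65),P(372,424,65),P(92,424,65)]
print(np.round(c,1)); c=np.array(c)
print('pan c',c.mean(0),'w',np.linalg.norm(c[0]-c[1]),np.linalg.norm(c[3]-c[2]),np.linalg.norm(c[0]-c[3]),np.linalg.norm(c[1]-c[2]))
m=[P(111,84,65),P(344,90,65),P(346,398,65),P(111,398,65)]
m=np.array(m);print(m.round(1),m.mean(0),np.ptp(m,axis=0))
E
```

```text
raised far [572.  262.3  77. ]
raised near [406.7 228.2  77. ]
low far [595.4 152.4   4.2]
low near [428.9 118.5   4.2]
len 168.72803922469876 169.96910471485594 133.89038760693774 133.4915738237775
rest base [604.7 140.7   0. ] [395.9  95.9   0. ] 213.53030847949825
rest top [612.9 119.2 115. ] [401.2  74.3 115. ] 216.36305624314605
rest -167.90632166537307
top -168.03657734090044
low -168.47279518992156
raised -168.31285104322063
[[ 592.  -183.6   65. ]
 [ 586.8 -319.    65. ]
 [ 412.5 -309.4   65. ]
 [ 416.5 -176.    65. ]]
pan c [ 501.9429157 -247.0197645   65.       ] w 135.4692468431127 133.43486098693103 175.63214631842206 174.55623419330007
[[ 579.  -194.    65. ]
 [ 572.6 -306.4   65. ]
 [ 425.2 -297.8   65. ]
 [ 428.5 -185.8   65. ]] [ 501.31423636 -246.01667602   65.        ] [153.81173404 120.65525655   0.        ]
```

```bash
python3 - <<'E'
from h import *
for n in('scene','top'):
    p=shot(n); im=cv2.resize(p['pixels'][:,:,::-1],None,fx=1.5,fy=1.5).copy()
    for X,c in(([258,569,214],(0,0,255)),([258,569,300],(0,255,0)),([258,569,0],(255,0,0)),([483,272,40],(255,0,255))):
        u=proj(p,X)*1.5; print(n,X,u.round()); cv2.circle(im,tuple(int(v) for v in u),4,c,-1)
    cv2.imwrite(f'pics/{n}_m.png',im)
E
```

```text
scene [258, 569, 214] [ 26. 227.]
scene [258, 569, 300] [  6. 178.]
scene [258, 569, 0] [ 70. 328.]
scene [483, 272, 40] [264. 308.]
top [258, 569, 214] [155. 477.]
top [258, 569, 300] [136. 485.]
top [258, 569, 0] [191. 459.]
top [483, 272, 40] [315. 359.]
```

View pics/top_m.png

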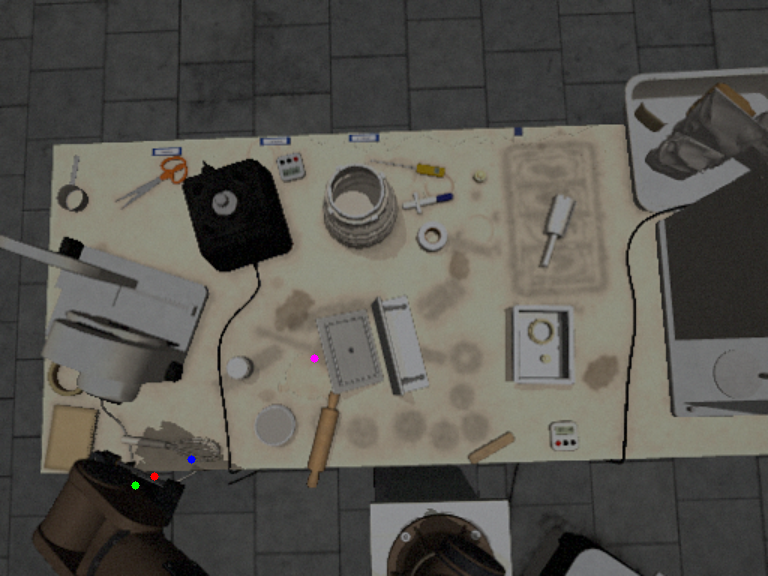

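```bash
python3 -m pendant '[[-15,12,0,5],[-35,27,0,11],[-57,43,0,18],[-80,60,0,26],[-103,77,0,34],[-125,94,0,42],[-142,107,0,48],[-155,116,0,53.6]]' 1
cat >> h.py <<'E'
def to(x,y,z,yawdeg=None):
    s=env.state(); e=s['eef_pos']; ps=s['tcp_rot'][2]
    d=np.array([x,y,z])-e; tx=np.array([np.cos(ps),np.sin(ps),0]); ty=np.array([np.sin(ps),-np.cos(ps),0])
    r=[d@tx,d@ty,-d[2], 0 if yawdeg is None else np.degrees(ps)-yawdeg]
    print('t',round(s['t'],2),'at',e.round(1),'yaw',np.degrees(ps).round(1),'rpy',np.round(s['tcp_rot'],3),'op',round(s['opening'],3),'F',s['ft_force'].round(1))
    print('->',np.round(r,1),'len',np.linalg.norm(r[:3]).round(1)); return r
E
python3 -c "
from h import *
to(480,277,150,12);to(480,277,40,12)"
```

```text
t: 2.15
eef_pos: [300.0, 379.3, 214.8]
tcp_rot: [-3.141, -0.0, 0.206]
ft_force: [0.2, -0.3, 0.4]
opening: 0.217
t 2.15 at [300.  379.3 214.8] yaw 11.8 rpy [-3.141 -0.     0.206] op 0.217 F [ 0.2 -0.3  0.4]
-> [155.3 136.9  64.8  -0.2] len 217.0
t 2.15 at [300.  379.3 214.8] yaw 11.8 rpy [-3.141 -0.     0.206] op 0.217 F [ 0.2 -0.3  0.4]
-> [155.3 136.9 174.8  -0.2] len 271.0
```

```bash
python3 -m pendant '[[10,9,4,0],[30,27,12,0],[55,48,22,0],[82,72,34,0],[108,95,46,0],[132,116,58,0],[148,131,66,0],[155,137,72,0]]' 1
python3 -c "
from h import *
to(480,277,40,12)
shot('scene','s1.png');shot('top','t1.png')"
```

```text
t: 3.15
eef_pos: [480.6, 276.4, 142.2]
tcp_rot: [-3.141, -0.0, 0.206]
ft_force: [-0.7, 0.1, 0.0]
opening: 0.002
t 3.15 at [480.6 276.4 142.2] yaw 11.8 rpy [-3.141 -0.     0.206] op 0.002 F [-0.7  0.1  0. ]
-> [ -0.5  -0.7 102.2  -0.2] len 102.2
```

View pics/s1.png

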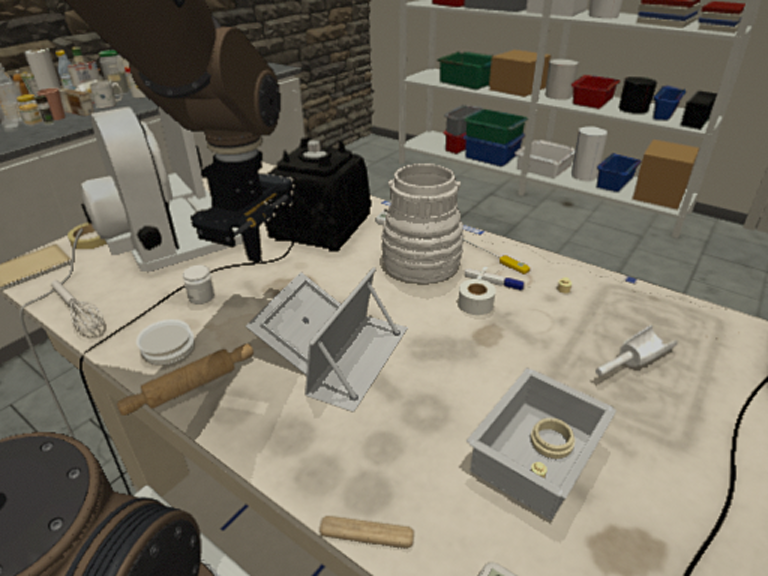

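```bash
python3 -m pendant '[[0,0,12,0],[0,0,32,0],[0,0,55,0],[0,0,78,0],[0,0,94,0],[0,0,102,0]]' 1
python3 -m pendant '[[0,3,0,0],[0,6,0,0],[0,9,0,0],[0,12,0,0],[0,15,0,0],[0,18,0,0]]'
python3 -c "
from h import *
to(480,277,40,12)
p=shot('scene')
c=p['pixels'][125:285,110:280][:,:,::-1]
cv2.imwrite('pics/s2.png',cv2.resize(c,None,fx=3.5,fy=3.5,interpolation=cv2.INTER_CUBIC))"
```

```text
t: 4.0
eef_pos: [479.3, 276.9, 39.5]
tcp_rot: [3.142, 0.001, 0.206]
ft_force: [-0.6, 0.1, 0.4]
opening: 0.006
t: 4.75
eef_pos: [483.1, 259.1, 39.5]
tcp_rot: [-3.142, 0.001, 0.206]
ft_force: [-0.4, 2.1, 0.9]
opening: 0.003
t 4.75 at [483.1 259.1  39.5] yaw 11.8 rpy [-3.142e+00  1.000e-03  2.060e-01] op 0.003 F [-0.4  2.1  0.9]
-> [  0.6 -18.1  -0.5  -0.2] len 18.2
```

View pics/s2.png

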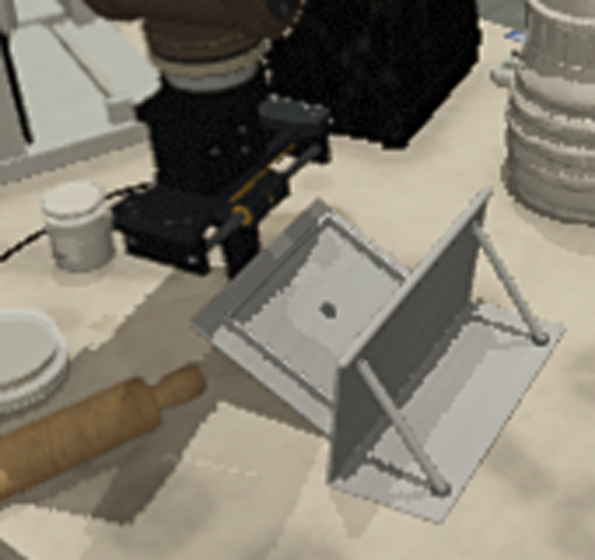

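```bash
python3 -m pendant '[[0,1,2,0],[0,3,-1,0],[0,5,-5,0],[0,8,-9,0],[0,11,-13,0],[0,14,-17,0],[0,17,-21,0],[0,20,-24,0]]'
python3 -c "
from h import *
to(480,277,40,12)
p=shot('scene')
c=p['pixels'][125:285,110:280][:,:,::-1]
cv2.imwrite('pics/s3.png',cv2.resize(c,None,fx=3.5,fy=3.5,interpolation=cv2.INTER_CUBIC))"
```

```text
t: 5.8
eef_pos: [487.4, 239.2, 63.8]
tcp_rot: [-3.142, 0.001, 0.206]
ft_force: [-0.4, 1.5, -0.6]
opening: 0.006
t 5.8 at [487.4 239.2  63.8] yaw 11.8 rpy [-3.142e+00  1.000e-03  2.060e-01] op 0.006 F [-0.4  1.5 -0.6]
-> [  0.5 -38.6  23.8  -0.2] len 45.3
```

View pics/s3.png

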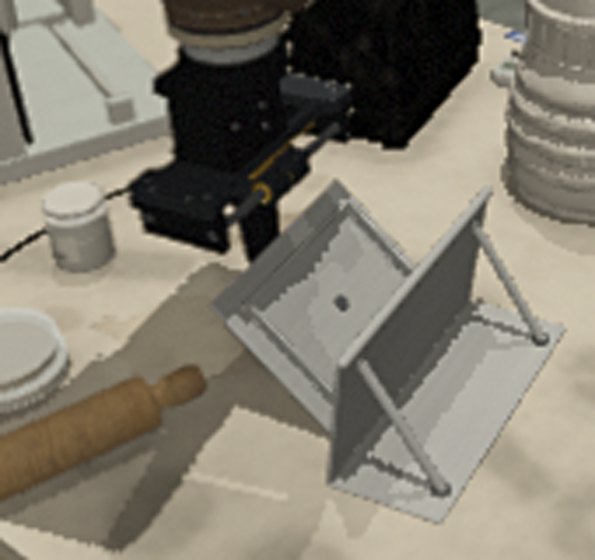

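```bash
python3 -m pendant '[[0,3,-3,0],[0,6,-6,0],[0,10,-10,0],[0,14,-13,0],[0,18,-16,0],[0,22,-19,0],[0,27,-21,0],[0,32,-23,0]]'
python3 -c "
from h import *
to(480,277,40,12)
p=shot('scene')
c=p['pixels'][125:285,110:280][:,:,::-1]
cv2.imwrite('pics/s4.png',cv2.resize(c,None,fx=3.5,fy=3.5,interpolation=cv2.INTER_CUBIC))"
```

```text
t: 6.85
eef_pos: [494.2, 207.4, 87.3]
tcp_rot: [-3.141, 0.0, 0.206]
ft_force: [-0.6, 0.8, 0.8]
opening: 0.002
t 6.85 at [494.2 207.4  87.3] yaw 11.8 rpy [-3.141  0.     0.206] op 0.002 F [-0.6  0.8  0.8]
-> [  0.3 -71.1  47.3  -0.2] len 85.4
```

View pics/s4.png

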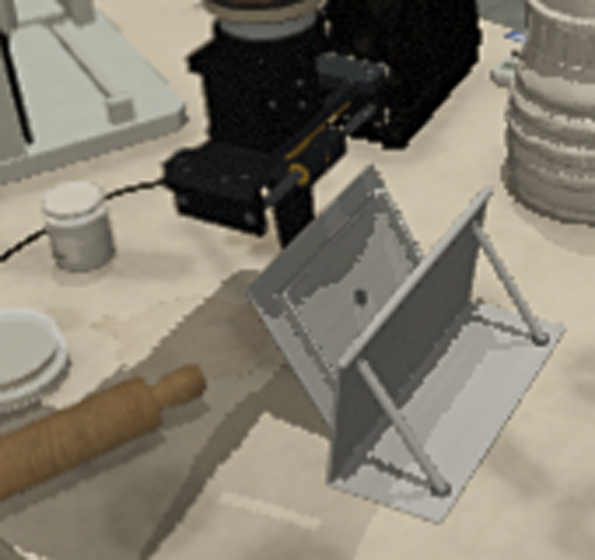

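```bash
python3 -m pendant '[[0,5,-2,0],[0,10,-4,0],[0,16,-6,0],[0,22,-8,0],[0,28,-9,0],[0,34,-10,0],[0,40,-11,0],[0,45,-12,0]]'
python3 -m pendant '[[0,4,0,0],[0,7,0,0],[0,10,0,0],[0,13,0,0],[0,16,0,0],[0,19,0,0],[0,22,0,0],[0,24,0,0]]'
python3 -c "
from h import *
to(480,277,40,12)
p=shot('scene')
c=p['pixels'][125:285,110:280][:,:,::-1]
cv2.imwrite('pics/s5.png',cv2.resize(c,None,fx=3.5,fy=3.5,interpolation=cv2.INTER_CUBIC))"
```

```text
t: 7.9
eef_pos: [503.6, 162.5, 99.5]
tcp_rot: [3.142, 0.0, 0.206]
ft_force: [-1.1, -0.0, -0.2]
opening: 0.005
t: 8.9
eef_pos: [508.5, 138.8, 99.4]
tcp_rot: [3.142, 0.001, 0.206]
ft_force: [0.3, 0.7, -0.9]
opening: 0.006
t 8.9 at [508.5 138.8  99.4] yaw 11.8 rpy [3.142e+00 1.000e-03 2.060e-01] op 0.006 F [ 0.3  0.7 -0.9]
-> [   0.3 -141.1   59.4   -0.2] len 153.1
```

View pics/s5.png

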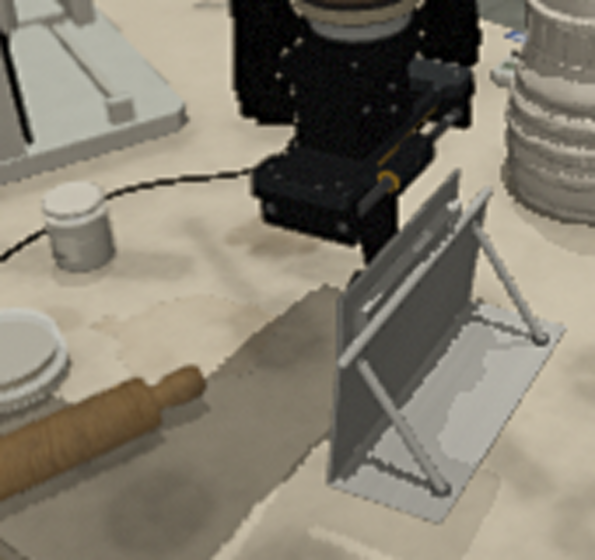

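```bash
python3 -m pendant '[[0,2,0,0],[0,4,0,0],[0,6,0,0],[0,8,0,0],[0,10,0,0],[0,12,0,0],[0,12,0,0]]'
python3 -c "
from h import *
to(480,277,40,12)
p=shot('scene')
c=p['pixels'][125:285,110:280][:,:,::-1]
cv2.imwrite('pics/s6.png',cv2.resize(c,None,fx=3.5,fy=3.5,interpolation=cv2.INTER_CUBIC))"
```

```text
t: 9.82
eef_pos: [509.9, 131.8, 99.4]
tcp_rot: [-3.135, 0.0, 0.203]
ft_force: [-5.8, 45.8, -0.2]
opening: 0.006
t 9.82 at [509.9 131.8  99.4] yaw 11.7 rpy [-3.135  0.     0.203] op 0.006 F [-5.8 45.8 -0.2]
-> [   0.  -148.2   59.4   -0.3] len 159.7
```

View pics/s6.png

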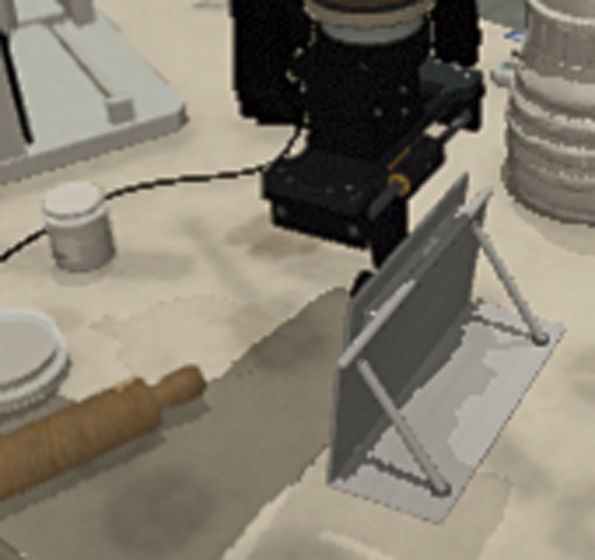

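```bash
python3 -m pendant '[[0,-3,0,0],[0,-6,0,0],[0,-9,0,0],[0,-12,0,0]]'
python3 -c "
from h import *
to(480,277,40,12)
p=shot('scene')
c=p['pixels'][125:285,110:280][:,:,::-1]
cv2.imwrite('pics/s7.png',cv2.resize(c,None,fx=3.5,fy=3.5,interpolation=cv2.INTER_CUBIC))"
```

```text
t: 10.38
eef_pos: [507.6, 143.4, 99.6]
tcp_rot: [-3.135, 0.0, 0.203]
ft_force: [0.4, 0.9, 0.2]
opening: 0.002
t 10.38 at [507.6 143.4  99.6] yaw 11.6 rpy [-3.135  0.     0.203] op 0.002 F [0.4 0.9 0.2]
-> [  -0.  -136.5   59.6   -0.4] len 148.9
```

View pics/s7.png

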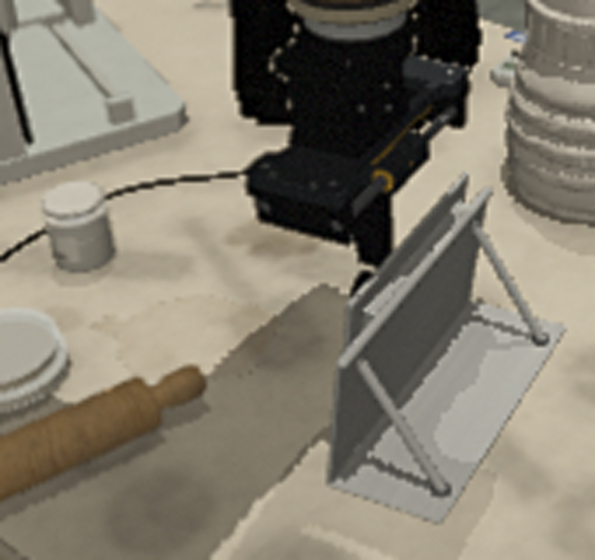

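```bash
python3 -m pendant '[[0,-8,-3,0],[0,-20,-8,0],[0,-34,-14,0],[0,-50,-22,0],[0,-65,-30,0],[0,-78,-38,0],[0,-84,-42,0]]' 0.4
python3 -c "
from h import *
to(480,277,40,12)
p=shot('scene')
for q in ['lid_centre','knob']:
    print(q,[(round(d['confidence'],2),w(p,d['at']).round(0)) for d in vision.find_in(p,q)[:3]])
c=p['pixels'][125:285,110:280][:,:,::-1]
cv2.imwrite('pics/s8.png',cv2.resize(c,None,fx=3.5,fy=3.5,interpolation=cv2.INTER_CUBIC))
p=shot('top')
for q in ['lid_centre','knob']:
    print(q,[(round(d['confidence'],2),w(p,d['at']).round(0)) for d in vision.find_in(p,q)[:3]])
c=p['pixels'][190:275,200:300][:,:,::-1]
cv2.imwrite('pics/t8.png',cv2.resize(c,None,fx=7,fy=7,interpolation=cv2.INTER_CUBIC))
"
```

```text
t: 11.3
eef_pos: [490.5, 226.6, 142.8]
tcp_rot: [-3.135, -0.0, 0.204]
ft_force: [-0.2, 0.4, 0.0]
opening: 0.59
t 11.3 at [490.5 226.6 142.8] yaw 11.7 rpy [-3.135 -0.     0.204] op 0.59 F [-0.2  0.4  0. ]
-> [ -0.  -51.5 102.8  -0.3] len 114.9
lid_centre [(0.76, array([502., 108., 116.])), (0.45, array([458., 426.,  47.]))]
knob [(0.94, array([502., 110., 114.]))]
lid_centre [(0.72, array([514., 121., 105.]))]
knob [(0.92, array([514., 117., 104.]))]
```

View pics/s8.png

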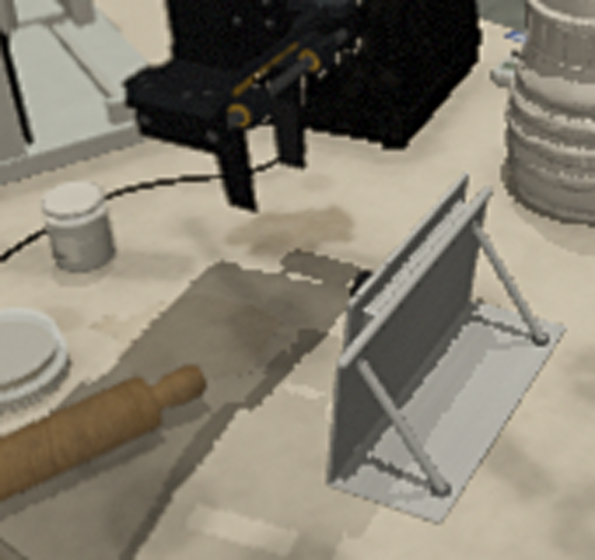

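View pics/t8.png

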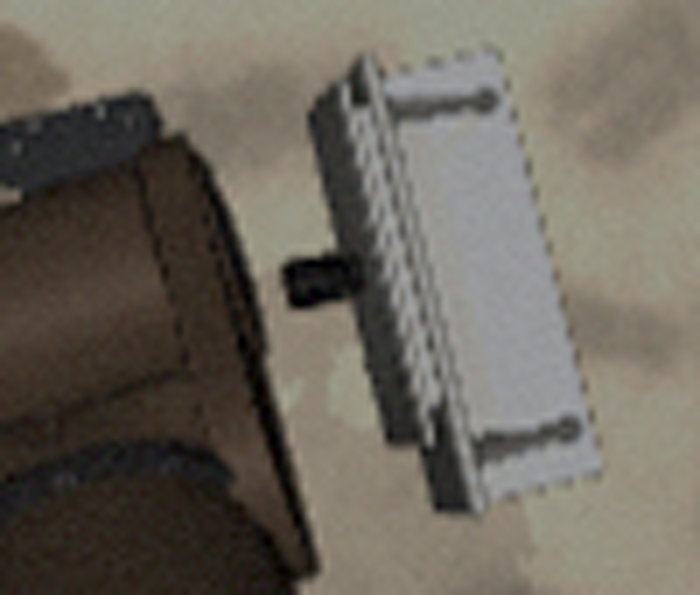

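```bash
python3 - <<'E'
from h import *
p=shot('top')
f=lambda U,V,ox=200,oy=190,s=7:((U+.5)/s-.5+ox,(V+.5)/s-.5+oy)
T=lambda U,V,z:pix(p,f(U,V),z)
n=np.array([np.sin(np.radians(12)),-np.cos(np.radians(12)),0]);d=np.array([-n[1],n[0],0])
for nm,U,V,z in (('low far',312,120,0),('low near',388,443,0),('top far',346,82,131),('top near',437,442,131),('knob end far',283,262,76),('knob end near',291,308,76),('knob endc',287,285,76),('kmid',308,281,74),('restbase',335,100,0),('restbase2',435,512,0),('resttop',370,58,115),('resttop2',480,512,115)):
    X=T(U,V,z); print(nm,X.round(1),'n',(X@n).round(1),'d',(X@d).round(1))
E
```

```text
low far [594.8 152.7   0. ] n -25.7 d 613.5
low near [430.7 118.5   0. ] n -26.4 d 446.0
top far [600.2 130.2 131. ] n -2.5 d 614.2
top near [434.1  93.  131. ] n -0.8 d 443.9
knob end far [520.1 164.6  76. ] n -52.9 d 543.0
knob end near [498.  161.3  76. ] n -54.3 d 520.7
knob endc [509. 163.  76.] n -53.6 d 531.8
kmid [510.7 153.   74. ] n -43.4 d 531.4
restbase [604.7 140.7   0. ] n -11.9 d 620.7
restbase2 [395.9  95.9   0. ] n -11.5 d 407.2
resttop [612.9 119.2 115. ] n 10.8 d 624.2
resttop2 [401.2  74.3 115. ] n 10.7 d 407.9
```

```bash
python3 -c "
from h import *
to(511.3,148.5,100,12);to(511.3,148.5,57,12)"
```

```text
t 11.65 at [490.6 225.2 141.8] yaw 11.6 rpy [-3.135e+00  1.000e-03  2.030e-01] op 0.598 F [0.3 0.7 0.1]
-> [ 4.8 79.3 41.8 -0.4] len 89.8
t 11.65 at [490.6 225.2 141.8] yaw 11.6 rpy [-3.135e+00  1.000e-03  2.030e-01] op 0.598 F [0.3 0.7 0.1]
-> [ 4.8 79.3 84.8 -0.4] len 116.2
```

```bash
python3 -m pendant '[[1,8,4,0],[2,20,10,0],[3,36,18,0],[4,52,26,0],[5,65,33,0],[5,74,38,0],[5,79,42,0],[5,79,42,0]]' 0.45
python3 -c "
from h import *
to(511.3,148.5,57,12)
p=shot('scene')
c=p['pixels'][125:285,110:280][:,:,::-1]
cv2.imwrite('pics/s9.png',cv2.resize(c,None,fx=3.5,fy=3.5,interpolation=cv2.INTER_CUBIC))
p=shot('top')
c=p['pixels'][190:275,200:300][:,:,::-1]
cv2.imwrite('pics/t9.png',cv2.resize(c,None,fx=7,fy=7,interpolation=cv2.INTER_CUBIC))
"
```

```text
t: 12.65
eef_pos: [511.3, 149.0, 99.1]
tcp_rot: [-3.135, 0.001, 0.203]
ft_force: [0.6, 0.6, 0.1]
opening: 0.548
t 12.65 at [511.3 149.   99.1] yaw 11.6 rpy [-3.135e+00  1.000e-03  2.030e-01] op 0.548 F [0.6 0.6 0.1]
-> [-0.1  0.5 42.1 -0.4] len 42.1
```

View pics/s9.png

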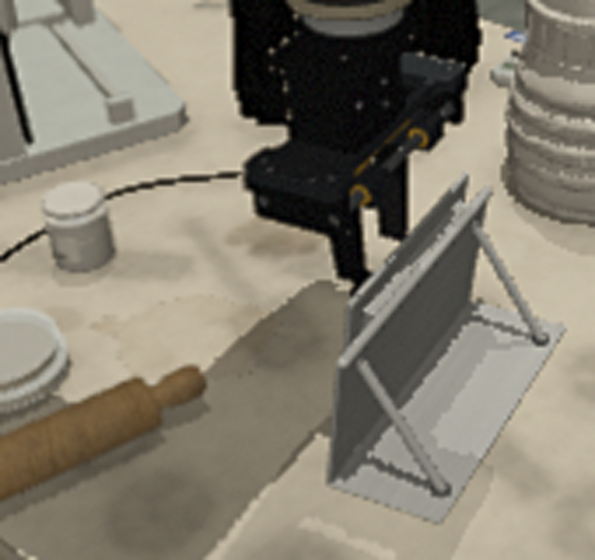

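```bash
python3 -m pendant '[[0,0,5,0],[0,0,12,0],[0,0,20,0],[0,0,28,0],[0,0,35,0],[0,0,40,0],[0,0,42,0]]'
python3 -m pendant '[[0,0,0,0],[0,0,0,0],[0,0,0,0],[0,0,0,0],[0,0,0,0],[0,0,0,0]]' 1
python3 -c "
from h import *
to(511.3,148.5,57,12)
p=shot('scene')
c=p['pixels'][125:285,110:280][:,:,::-1]
cv2.imwrite('pics/s10.png',cv2.resize(c,None,fx=3.5,fy=3.5,interpolation=cv2.INTER_CUBIC))
"
```

```text
t: 13.62
eef_pos: [511.2, 149.7, 57.1]
tcp_rot: [-3.135, 0.001, 0.203]
ft_force: [-0.7, 0.1, -0.4]
opening: 0.549
t: 14.38
eef_pos: [511.0, 149.7, 57.2]
tcp_rot: [-3.135, 0.001, 0.203]
ft_force: [-2.1, 1.1, 4.1]
opening: 0.253
t 14.38 at [511.  149.7  57.2] yaw 11.6 rpy [-3.135e+00  1.000e-03  2.030e-01] op 0.253 F [-2.1  1.1  4.1]
-> [ 0.   1.2  0.2 -0.4] len 1.2
```

View pics/s10.png

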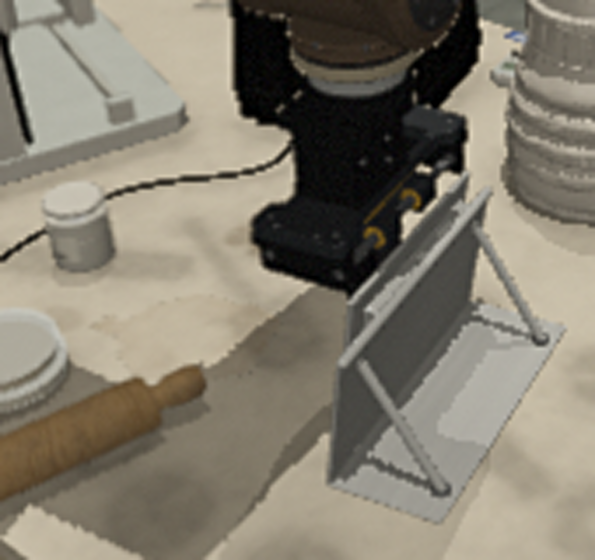

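```bash
python3 -m pendant '[[0,0,-1,0],[0,0,-2.5,0],[0,1,-5,0],[0,1,-7.5,0],[0,2,-10,0],[0,2,-12.5,0],[0,2,-15,0],[0,2,-17,0]]' 1
python3 -c "
from h import *
to(511.3,148.5,57,12)
p=shot('scene')
c=p['pixels'][125:285,110:280][:,:,::-1]
cv2.imwrite('pics/s11.png',cv2.resize(c,None,fx=3.5,fy=3.5,interpolation=cv2.INTER_CUBIC))
p=shot('top')
c=p['pixels'][190:275,200:300][:,:,::-1]
cv2.imwrite('pics/t11.png',cv2.resize(c,None,fx=7,fy=7,interpolation=cv2.INTER_CUBIC))
"
```

```text
t: 15.42
eef_pos: [511.6, 147.5, 74.4]
tcp_rot: [-3.135, 0.001, 0.203]
ft_force: [0.1, -1.4, -2.5]
opening: 0.253
t 15.43 at [511.6 147.5  74.4] yaw 11.6 rpy [-3.135e+00  1.000e-03  2.030e-01] op 0.253 F [ 0.1 -1.4 -2.5]
-> [-0.1 -1.1 17.4 -0.4] len 17.5
```

View pics/s11.png

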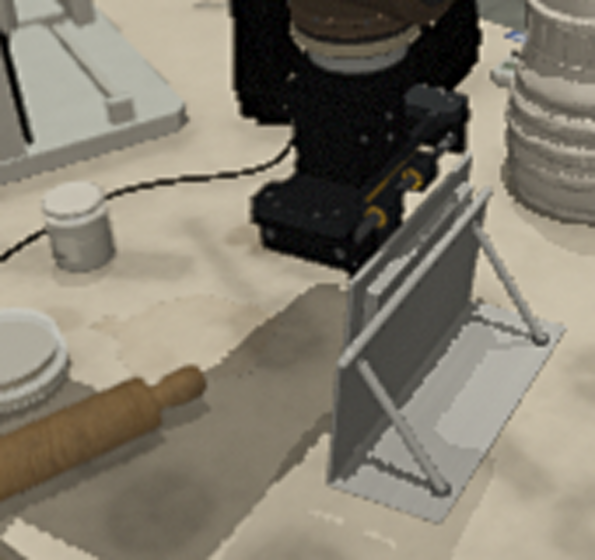

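View pics/t11.png

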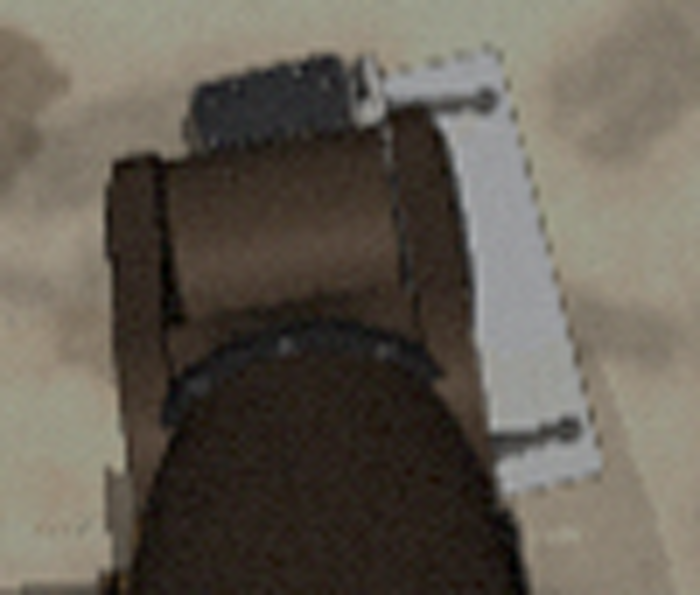

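```bash
python3 -m pendant '[[0,0,-3,0],[0,0,-6,0],[0,0,-10,0],[0,0,-14,0],[0,0,-18,0],[0,0,-22,0],[0,0,-26,0],[0,0,-29,0]]' 1
python3 -c "
from h import *
to(511.3,148.5,57,12)
p=shot('scene')
c=p['pixels'][125:285,110:280][:,:,::-1]
cv2.imwrite('pics/s12.png',cv2.resize(c,None,fx=3.5,fy=3.5,interpolation=cv2.INTER_CUBIC))
"
```

```text
t: 16.52
eef_pos: [511.7, 147.3, 103.8]
tcp_rot: [-3.135, 0.0, 0.203]
ft_force: [0.6, -0.4, -3.2]
opening: 0.258
t 16.52 at [511.7 147.3 103.8] yaw 11.6 rpy [-3.135  0.     0.203] op 0.258 F [ 0.6 -0.4 -3.2]
-> [-0.2 -1.3 46.8 -0.4] len 46.8
```

View pics/s12.png

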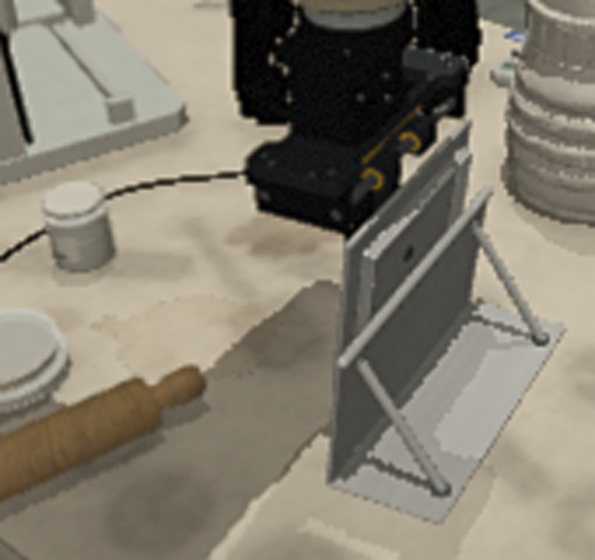

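```bash
python3 -m pendant '[[0,0,-4,0],[0,0,-9,0],[0,0,-15,0],[0,0,-21,0],[0,0,-27,0],[0,0,-33,0],[0,0,-39,0],[0,0,-44,0]]' 1
python3 -m pendant '[[0,3,0,0],[0,6,0,0],[0,9,0,0],[0,12,0,0],[0,14,0,0],[0,16,0,0],[0,18,0,0]]' 1
python3 -c "
from h import *
to(511.3,148.5,57,12)
p=shot('scene')
c=p['pixels'][105:265,110:280][:,:,::-1]
cv2.imwrite('pics/s13.png',cv2.resize(c,None,fx=3.5,fy=3.5,interpolation=cv2.INTER_CUBIC))
"
```

```text
t: 17.58
eef_pos: [512.0, 147.1, 148.4]
tcp_rot: [-3.135, -0.0, 0.203]
ft_force: [0.5, -0.6, -3.1]
opening: 0.255
t: 18.45
eef_pos: [515.5, 130.2, 148.9]
tcp_rot: [-3.134, -0.001, 0.203]
ft_force: [-3.2, 7.7, 5.5]
opening: 0.257
t 18.45 at [515.5 130.2 148.9] yaw 11.6 rpy [-3.134e+00 -1.000e-03  2.030e-01] op 0.257 F [-3.2  7.7  5.5]
-> [ -0.4 -18.8  91.9  -0.4] len 93.8
```

View pics/s13.png

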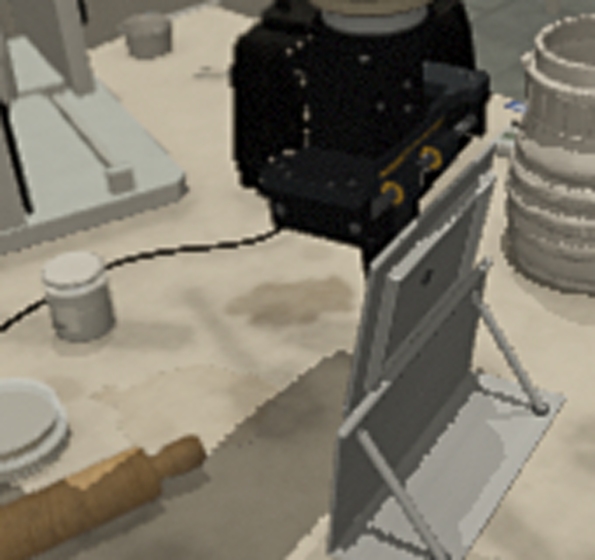

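```bash
python3 -m pendant '[[0,2,-1,0],[0,4,-2,0],[0,6,-3,0],[0,9,-4,0],[0,12,-5,0],[0,15,-6,0],[0,18,-7,0]]' 1
python3 -c "
from h import *
to(511.3,148.5,57,12)
p=shot('scene')
c=p['pixels'][105:265,110:280][:,:,::-1]
cv2.imwrite('pics/s14.png',cv2.resize(c,None,fx=3.5,fy=3.5,interpolation=cv2.INTER_CUBIC))
"
```

```text
t: 19.38
eef_pos: [519.2, 112.1, 155.8]
tcp_rot: [-3.134, -0.001, 0.203]
ft_force: [-0.7, 3.7, -1.9]
opening: 0.254
t 19.38 at [519.2 112.1 155.8] yaw 11.6 rpy [-3.134e+00 -1.000e-03  2.030e-01] op 0.254 F [-0.7  3.7 -1.9]
-> [ -0.4 -37.3  98.8  -0.4] len 105.6
```

View pics/s14.png

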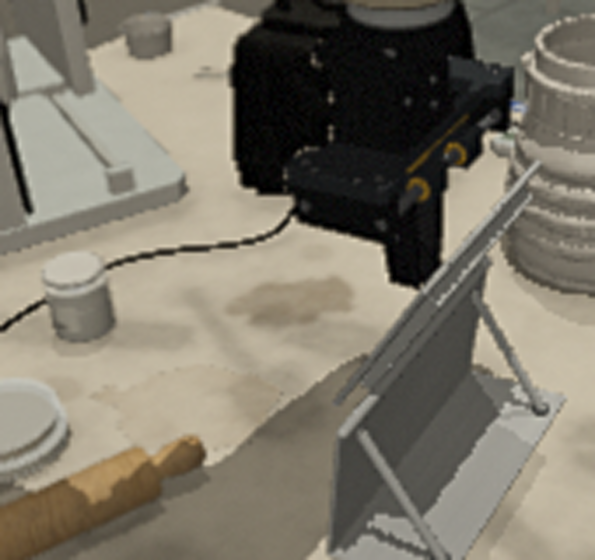

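```bash
python3 -m pendant '[[0,3,-1,0],[0,6,-1,0],[0,9,-1,0],[0,12,-1,0],[0,15,-1,0],[0,18,-1,0],[0,21,0,0],[0,24,0,0]]' 1
python3 -c "
from h import *
to(511.3,148.5,57,12)
p=shot('scene')
c=p['pixels'][105:265,110:280][:,:,::-1]
cv2.imwrite('pics/s15.png',cv2.resize(c,None,fx=3.5,fy=3.5,interpolation=cv2.INTER_CUBIC))
"
```

```text
t: 20.42
eef_pos: [524.2, 88.1, 155.6]
tcp_rot: [-3.134, -0.001, 0.202]
ft_force: [1.1, 4.4, -1.2]
opening: 0.254
t 20.43 at [524.2  88.1 155.6] yaw 11.6 rpy [-3.134e+00 -1.000e-03  2.020e-01] op 0.254 F [ 1.1  4.4 -1.2]
-> [ -0.5 -61.8  98.6  -0.4] len 116.4
```

View pics/s15.png

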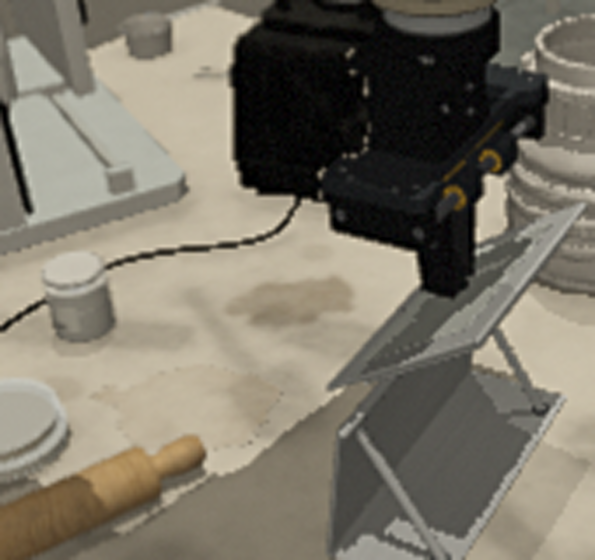

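```bash
python3 -m pendant '[[0,3,1,0],[0,6,2,0],[0,9,3,0],[0,12,5,0],[0,14,6,0],[0,16,8,0],[0,18,9,0]]' 1
python3 -c "
from h import *
to(511.3,148.5,57,12)
p=shot('scene')
c=p['pixels'][105:265,130:300][:,:,::-1]
cv2.imwrite('pics/s16.png',cv2.resize(c,None,fx=3.5,fy=3.5,interpolation=cv2.INTER_CUBIC))
"
```

```text
t: 21.35
eef_pos: [528.4, 69.5, 146.9]
tcp_rot: [-3.135, -0.002, 0.203]
ft_force: [-1.0, -2.3, 8.4]
opening: 0.255
t 21.35 at [528.4  69.5 146.9] yaw 11.6 rpy [-3.135e+00 -2.000e-03  2.030e-01] op 0.255 F [-1.  -2.3  8.4]
-> [ -0.8 -80.8  89.9  -0.4] len 120.9
```

View pics/s16.png

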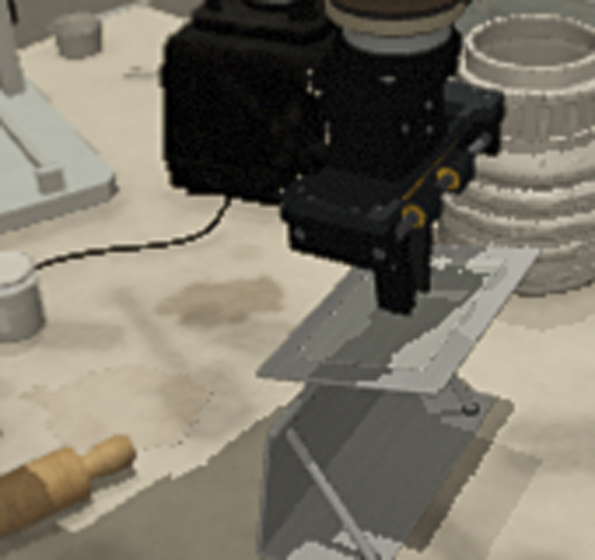

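```bash
cat >> h.py <<'E'
from scipy.optimize import least_squares
def fitlid(p,obs,offz=13,yaw=12.,gp=None):
    """obs: list of ((sx,sd),(u,v)) native pixels outer-face corners; returns lid tilt about d etc."""
    s=env.state();e=s['eef_pos'] if gp is None else np.array(gp)
    def corners(q):
        phi,yw,dz,dn=q; y=np.radians(yw); d=np.array([np.cos(y),np.sin(y),0]);n=np.array([np.sin(y),-np.cos(y),0]);Z=np.array([0,0,1.])
        f=np.radians(phi);u=-np.cos(f)*n+np.sin(f)*Z;v=np.sin(f)*n+np.cos(f)*Z
        K=e+[0,0,offz]+dz*Z
        return [K+dn*n-23*u+sx*67*v+sd*87*d for (sx,sd),_ in obs]
    def res(q):
        r=np.concatenate([proj(p,X)-np.array(o[1]) for X,o in zip(corners(q),obs)])
        return np.concatenate([r,[(q[1]-yaw)/3,q[2]/3,q[3]/4]])
    r=least_squares(res,[80,yaw,0,0]); return r.x,r.fun
E
python3 - <<'E'
from h import *
p=shot('scene')
g=lambda U,V:((U+.5)/3.5-.5+130,(V+.5)/3.5-.5+105)
x,f=fitlid(p,[((-1,-1),g(258,374)),((1,-1),g(436,392)),((1,1),g(538,250))])
print(x.round(1),f.round(2))
E
```

```text
[77.5 11.8  0.6 -3.9] [-1.09  0.42  0.55  0.2   0.96 -0.28 -0.06  0.2  -0.97]
```

```bash
python3 -m pendant '[[0,2,1,0],[0,4,2,0],[0,6,4,0],[0,7,5,0],[0,8,6,0],[0,8,7,0],[0,8,7,0]]' 1
python3 -c "
from h import *
to(511.3,148.5,57,12)
p=shot('scene')
c=p['pixels'][105:265,130:300][:,:,::-1]
cv2.imwrite('pics/s17.png',cv2.resize(c,None,fx=3.5,fy=3.5,interpolation=cv2.INTER_CUBIC))
"
```

```text
t: 22.32
eef_pos: [530.3, 60.7, 140.1]
tcp_rot: [-3.136, -0.002, 0.203]
ft_force: [-2.2, -5.2, 9.5]
opening: 0.258
t 22.32 at [530.3  60.7 140.1] yaw 11.6 rpy [-3.136e+00 -2.000e-03  2.030e-01] op 0.258 F [-2.2 -5.2  9.5]
-> [ -0.9 -89.8  83.1  -0.4] len 122.4
```

View pics/s17.png

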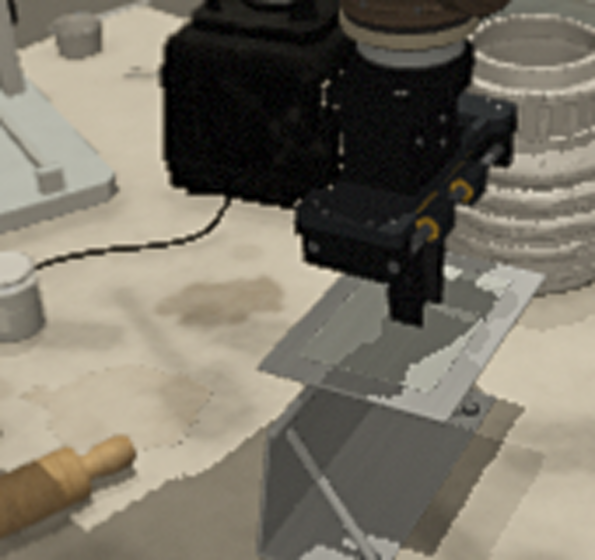

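```bash
python3 - <<'E'
from h import *
p=shot('scene')
g=lambda U,V:((U+.5)/3.5-.5+130,(V+.5)/3.5-.5+105)
x,f=fitlid(p,[((-1,-1),g(258,370)),((1,-1),g(446,420)),((1,1),g(545,272))])
print(x.round(1),f.round(2))
x,f=fitlid(p,[((-1,-1),g(258,370)),((1,-1),g(446,418)),((1,1),g(545,270))])
print(x.round(1),f.round(2))
E
```

```text
[88.3 12.2  0.9 -4.7] [-0.33  0.06  0.44 -0.06  0.52  0.36  0.08  0.29 -1.18]
[87.6 12.2  1.5 -5. ] [-0.31  0.15  0.42 -0.04  0.53  0.43  0.08  0.49 -1.26]
```

```bash
python3 -m pendant '[[0,0,-2,0],[0,0,-5,0],[0,0,-9,0],[0,0,-14,0],[0,0,-19,0],[0,0,-24,0],[0,0,-28,0],[0,0,-30,0]]' 1
python3 -c "
from h import *
to(501.5,-251,170,-2.7)
p=shot('scene')
c=p['pixels'][105:265,130:300][:,:,::-1]
cv2.imwrite('pics/s18.png',cv2.resize(c,None,fx=3.5,fy=3.5,interpolation=cv2.INTER_CUBIC))
"
```

```text
t: 23.42
eef_pos: [530.4, 60.6, 170.5]
tcp_rot: [-3.137, -0.003, 0.203]
ft_force: [-0.6, -0.0, -3.4]
opening: 0.257
t 23.43 at [530.4  60.6 170.5] yaw 11.6 rpy [-3.137e+00 -3.000e-03  2.030e-01] op 0.257 F [-0.6 -0.  -3.4]
-> [-91.  299.4   0.5  14.3] len 312.9
```

View pics/s18.png

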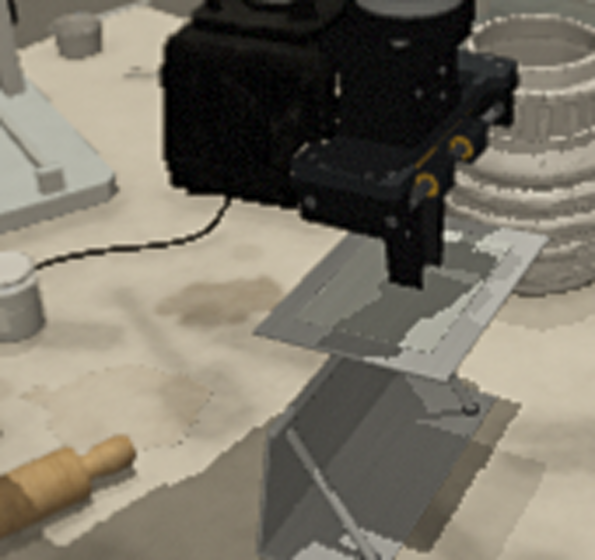

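```bash
python3 -m pendant '[[-2,8,0,0.5],[-7,24,0,1],[-14,45,0,2],[-21,68,0,3],[-28,92,0,4],[-35,116,0,5.5],[-42,138,0,6.5],[-46,152,0,7]]' 1
python3 -c "
from h import *
to(501.5,-251,170,-2.7)"
```

```text
t: 24.48
eef_pos: [515.5, -99.3, 169.6]
tcp_rot: [-3.136, -0.002, 0.079]
ft_force: [0.5, 0.5, -2.6]
opening: 0.257
t 24.48 at [515.5 -99.3 169.6] yaw 4.5 rpy [-3.136e+00 -2.000e-03  7.900e-02] op 0.257 F [ 0.5  0.5 -2.6]
-> [-25.9 150.1  -0.4   7.2] len 152.3
```

```bash
python3 -m pendant '[[-1,8,2,0.5],[-4,24,6,1],[-8,45,10,2],[-12,68,14,3],[-16,92,18,4.5],[-20,118,22,5.7],[-24,138,26,6.7],[-26,150,30,7.2]]' 1
python3 -c "
from h import *
to(501.5,-251,170,-2.7)
p=shot('scene')
c=p['pixels'][185:355,285:455][:,:,::-1]
cv2.imwrite('pics/s20.png',cv2.resize(c,None,fx=3.5,fy=3.5,interpolation=cv2.INTER_CUBIC))
p=shot('top')
c=p['pixels'][175:280,310:415][:,:,::-1]
cv2.imwrite('pics/t20.png',cv2.resize(c,None,fx=5,fy=5,interpolation=cv2.INTER_CUBIC))
"
```

```text
t: 25.48
eef_pos: [501.1, -251.7, 138.3]
tcp_rot: [-3.136, -0.001, -0.048]
ft_force: [0.4, 0.2, -3.0]
opening: 0.256
t 25.48 at [ 501.1 -251.7  138.3] yaw -2.8 rpy [-3.136e+00 -1.000e-03 -4.800e-02] op 0.256 F [ 0.4  0.2 -3. ]
-> [  0.3  -0.8 -31.7  -0.1] len 31.7
```

View pics/s20.png

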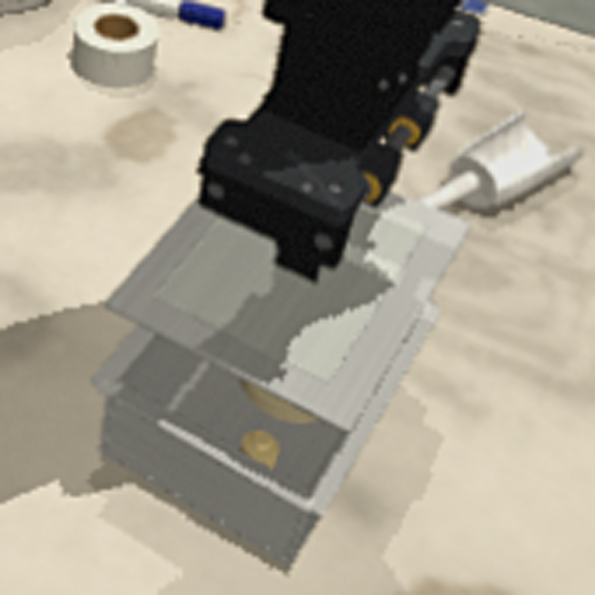

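View pics/t20.png

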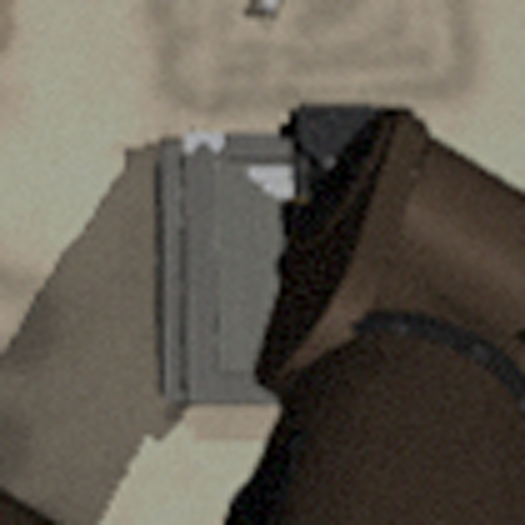

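```bash
cat >> h.py <<'E'
def fitrect(p,obs,hx,hy,z,x0=(500,-250),tilt=True,sz=1.0,yaw0=-2.7):
    def C(q):
        x,y,zz,yw,ph,ro=q; y_=np.radians(yw); d=np.array([np.cos(y_),np.sin(y_),0]);n=np.array([np.sin(y_),-np.cos(y_),0]);Z=np.array([0,0,1.])
        v=n*np.cos(np.radians(ph))+Z*np.sin(np.radians(ph))
        return [np.array([x,y,zz])+a*hx*v+b*hy*d for (a,b),_ in obs]
    def res(q):
        r=np.concatenate([proj(p,X)-np.array(o[1]) for X,o in zip(C(q),obs)])
        return np.concatenate([r/0.5,[(q[2]-z)/sz,q[4]/(5 if tilt else .01),q[5]]])
    r=least_squares(res,[*x0,z,yaw0,0,0]);return r.x[:5],r.fun
E
python3 - <<'E'
from h import *
p=shot('scene'); t=shot('top')
g=lambda U,V:((U+.5)/3.5-.5+285,(V+.5)/3.5-.5+185)
gt=lambda U,V:((U+.5)/5-.5+310,(V+.5)/5-.5+175)
x,f=fitrect(p,[((-1,-1),g(106,304)),((1,-1),g(348,432)),((1,1),g(470,221))],67,87,138.3+13-23)
print('lid',x.round(1),f.round(1))
x,f=fitrect(p,[((-1,-1),g(94,380)),((1,-1),g(318,512)),((1,1),g(437,312))],68,88,65,tilt=False)
print('pan',x.round(1),f.round(1))
# top: lid left corners
x,f=fitrect(t,[((-1,1),gt(178,138)),((-1,-1),gt(186,402))],67,87,138.3+13-23,tilt=False); print('lid top',x.round(1),f.round(1))
E
```

```text
lid [ 503.3 -246.7  128.1   -2.     1.3] [-1.6 -0.3  1.5 -1.  -0.1  1.4 -0.2  0.3  0. ]
pan [ 503.  -245.4   63.2   -2.8   -0. ] [-3.7 -0.1  0.7  1.8  3.2 -3.4 -1.8 -0.   0. ]
lid top [ 501.9 -245.9  128.2   -1.5    0. ] [-0.  -1.6  0.   1.5 -0.1  0.   0. ]
```

```bash
python3 -m pendant '[[0,0,5,0],[0,0,12,0],[0,0,20,0.5],[0,0,29,0.5],[0,0,37,0.5],[0,0,43,0.5],[0,0,47,0.5],[0,0,48,0.5]]' 1
python3 -c "
from h import *
to(501.5,-251,80,-2.7)
p=shot('scene')
c=p['pixels'][185:355,285:455][:,:,::-1]
cv2.imwrite('pics/s21.png',cv2.resize(c,None,fx=3.5,fy=3.5,interpolation=cv2.INTER_CUBIC))
"
```

```text
t: 26.68
eef_pos: [501.3, -250.1, 90.4]
tcp_rot: [-3.136, -0.001, -0.056]
ft_force: [-0.4, 0.3, -2.1]
opening: 0.258
t 26.68 at [ 501.3 -250.1   90.4] yaw -3.2 rpy [-3.136e+00 -1.000e-03 -5.600e-02] op 0.258 F [-0.4  0.3 -2.1]
-> [ 0.2  0.9 10.4 -0.5] len 10.4
```

View pics/s21.png

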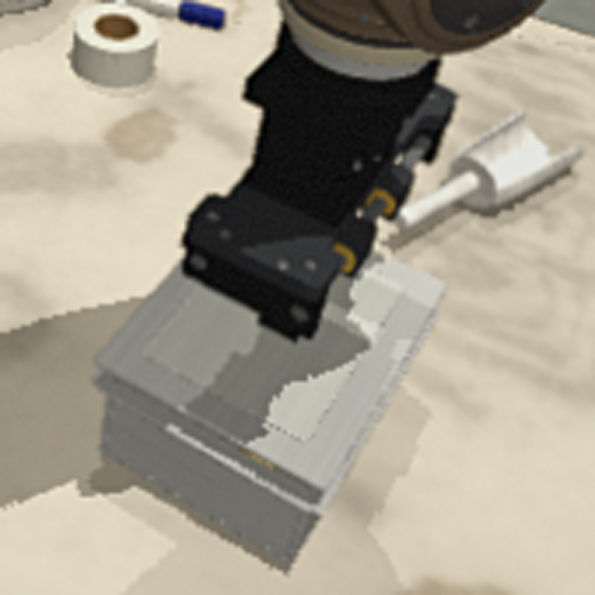

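```bash
python3 -m pendant '[[0,0.5,1,0],[0,1,3,0],[0,1,5,0],[0,1,7,0],[0,1,8.5,0],[0,1,9.5,0],[0,1,10.5,0],[0,1,10.5,0]]' 1
python3 -c "
from h import *
to(501.5,-251,80,-2.7)
p=shot('scene')
c=p['pixels'][185:355,285:455][:,:,::-1]
cv2.imwrite('pics/s22.png',cv2.resize(c,None,fx=3.5,fy=3.5,interpolation=cv2.INTER_CUBIC))
"
```

```text
t: 27.72
eef_pos: [501.3, -251.0, 79.9]
tcp_rot: [-3.136, -0.001, -0.056]
ft_force: [-0.6, 0.5, -2.6]
opening: 0.254
t 27.73 at [ 501.3 -251.    79.9] yaw -3.2 rpy [-3.136e+00 -1.000e-03 -5.600e-02] op 0.254 F [-0.6  0.5 -2.6]
-> [ 0.2 -0.1 -0.1 -0.5] len 0.2
```

View pics/s22.png

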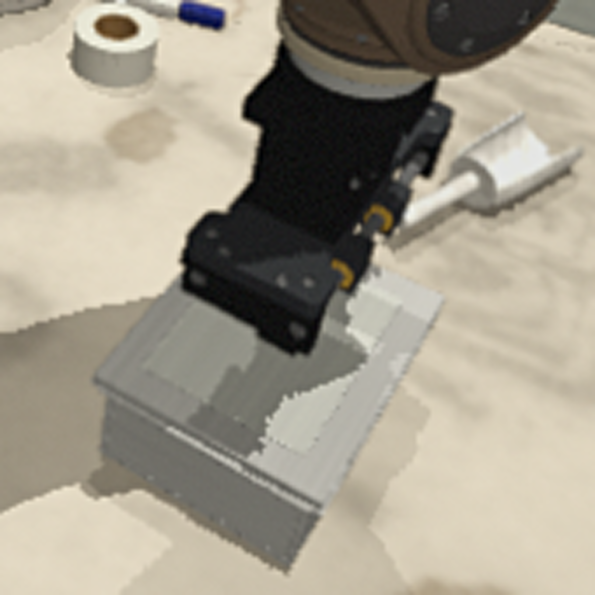

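Lip is inside the mouth and the lid is a few mm from the rim. I lower in small steps until contact.

```bash
python3 -m pendant '[[0,0,0.7,0],[0,0,1.4,0],[0,0,2,0],[0,0,2,0]]' 1
python3 -m pendant '[[0,0,0.7,0],[0,0,1.4,0],[0,0,2,0],[0,0,2,0]]' 1
```

```text
t: 28.28
eef_pos: [501.4, -251.2, 78.1]
tcp_rot: [-3.136, -0.001, -0.056]
ft_force: [-0.1, -0.9, -0.9]
opening: 0.257
t: 28.78
eef_pos: [501.6, -251.5, 77.1]
tcp_rot: [-3.137, -0.002, -0.056]
ft_force: [-3.7, -1.0, 12.2]
opening: 0.254
```

```bash
python3 -m pendant '[[0,0,-1,0],[0,0,-1,0],[0,0,-1,0],[0,0,-1,0],[0,0,-1,0]]' 0.5
python3 -m pendant '[[0,0,-4,0],[0,0,-10,0],[0,0,-18,0],[0,0,-28,0],[0,0,-38,0],[0,0,-50,0],[0,0,-62,0],[0,0,-70,0]]'
python3 -m pendant '[[0,-8,-6,0],[0,-24,-15,0],[0,-45,-25,0],[0,-70,-35,0],[0,-100,-42,0],[0,-130,-46,0],[0,-150,-50,0],[0,-160,-50,0]]'
python3 -c "
from h import *
to(501.5,-251,80,-2.7)
p=shot('scene','s23f.png')
c=p['pixels'][185:355,285:455][:,:,::-1]
cv2.imwrite('pics/s23.png',cv2.resize(c,None,fx=3.5,fy=3.5,interpolation=cv2.INTER_CUBIC))
p=shot('top')
c=p['pixels'][175:280,310:415][:,:,::-1]
cv2.imwrite('pics/t23.png',cv2.resize(c,None,fx=5,fy=5,interpolation=cv2.INTER_CUBIC))
"
```

```text
t: 29.4
eef_pos: [501.5, -251.4, 78.0]
tcp_rot: [-3.136, -0.002, -0.056]
ft_force: [-0.2, 0.1, 0.2]
opening: 0.5
t: 30.4
eef_pos: [501.5, -251.9, 149.0]
tcp_rot: [-3.137, -0.002, -0.056]
ft_force: [-0.1, -0.5, -0.2]
opening: 0.499
t: 31.4
eef_pos: [510.4, -90.9, 200.2]
tcp_rot: [-3.137, -0.003, -0.054]
ft_force: [-0.1, -0.4, -0.3]
opening: 0.497
t 31.4 at [510.4 -90.9 200.2] yaw -3.1 rpy [-3.137e+00 -3.000e-03 -5.400e-02] op 0.497 F [-0.1 -0.4 -0.3]
-> [ -0.2 160.3 120.2  -0.4] len 200.4
```

View pics/s23.png

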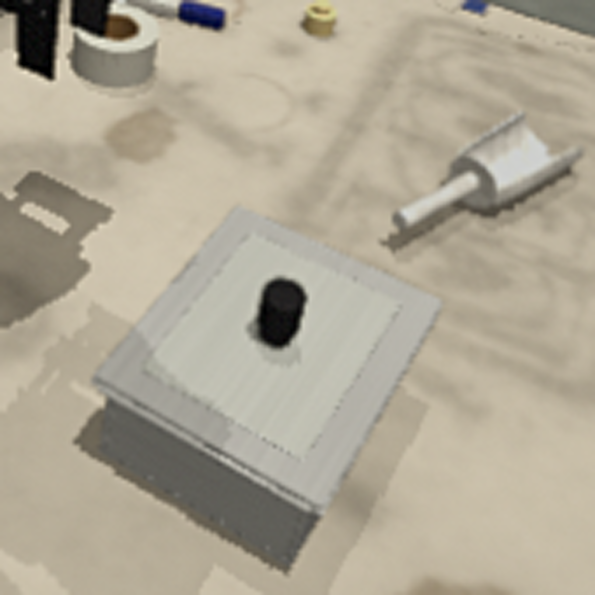

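View pics/t23.png

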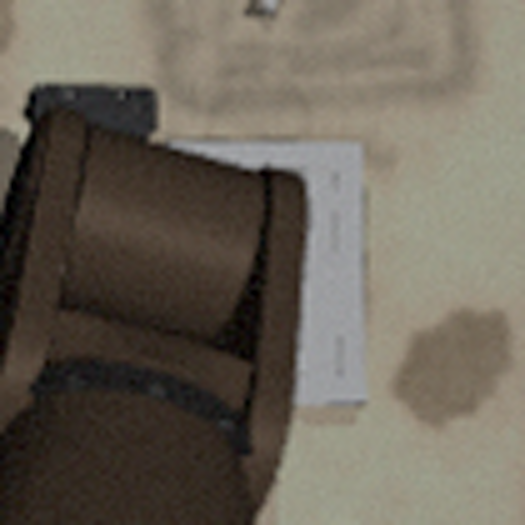

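View pics/s23f.png

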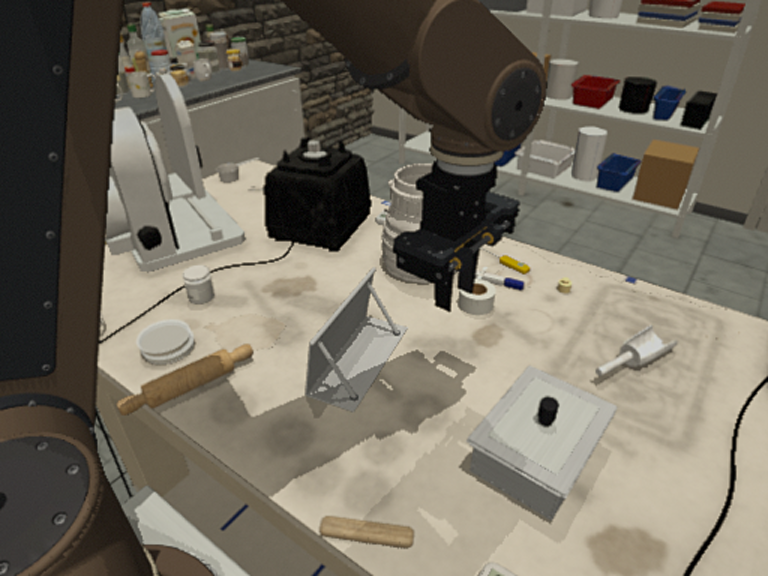

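```bash
python3 - <<'E'
from h import *
p=shot('scene')
g=lambda U,V:((U+.5)/3.5-.5+285,(V+.5)/3.5-.5+185)
o=[((-1,-1),g(95,380)),((1,-1),g(318,508)),((1,1),g(441,302)),((-1,1),g(240,208))]
for s in (1,20):
    x,f=fitrect(p,o,67,87,70,sz=s); print('lid',x.round(1),f.round(1))
E
```

```text
lid [ 500.7 -246.9   68.8   -3.2    1.6] [-2.5 -1.1  1.5  0.4  2.7  0.  -1.8 -0.3 -1.2  0.3  0. ]
lid [ 509.5 -245.1   58.6   -3.1    1.1] [-0.5 -1.3  1.  -0.6  0.8  1.1 -1.5  1.  -0.6  0.2  0. ]
```

```bash
python3 -c "
from h import *
print(env.state()['t']); print(job.job_done())"
```

```text
31.55
the job is handed in; nothing more can be done
None
```

The lid is on the pan, knob up, and looks fully seated in the last pictures. I handed the job in at 31.6 s of the 72 s allowed; the hand-in gives no verdict.

**What I did**
- With the closed fingers I pushed the raised edge up in an arc until the lid leaned on the rest. The push reached about 46 N on the fingers.
- I then backed off. Two pictures showed the lid leaning by itself at about 10 degrees.
- I took the knob with the jaws along the lid's long side and lifted. The grip held the lid instead of letting it hang.
- I turned it slowly to level against the rest's top edge, carried it over, lowered it onto the pan to about 12 N, released it and moved away.

**Last checks**
- **Position:** the lid's centre measured at (501, -247) mm and its yaw about -3.2 degrees. The pan measured (502, -247) and about -2.7 degrees before the lid went on.
- **Height and level:** the top face fitted at about 69 mm against the 70 mm expected, with the height held near that value. The tilt fitted at 1 to 1.6 degrees, within the 3.4 allowed and about the size of the measuring error.
- **Disagreement:** with the height left free, the same fit gave 59 mm and moved the centre 9 mm in x. One picture cannot fix the height, so I judged the seating from the pictures and the contact force.
- **Surroundings:** in the last view the pan, label roll and jar look to be where they were, though I did not measure them again. After release the wrist force was near zero.

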